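# Trace the wavy cover and pack the tracer away

### The job

Record the cover's outline: take the grey tracer and, with its sprung ball lightly pressed against the wavy wall, run the ball along the whole wall from the square block's end to the round block's end without losing contact and without pushing the rod in to its stop. Then lay the tracer down in the case beside the tall pack, below the rim, and shut the lid, leaving everything else where it is.

Things in the scene. Friction and masses are not known exactly. Their poses are not given: they have to be found in the camera images.
- tracer_mid (a point): Centre of the tracer's housing: grey plastic block 100 long (x) x 32 wide (y) x 40 high (z), 0.25 kg, on the bench, dark window up. A 9 mm steel rod with a 14 mm steel ball comes out of its +x end, 22 above its underside, and slides in against a light spring. Overall length 139. Axes: +x points out along the rod, z up.
- tip (a point): Centre of the tracer's steel ball, radius 7. With the rod fully out it lies 82 ahead (+x) of the housing's centre and 2 above it.
- tip_rod (a joint): How far the sprung rod is pushed into the housing (m): 0 fully out, stop at 0.014; spring 350 N/m (about 2.5 N at 7 mm).
- cover: Aluminium equipment cover fixed to the bench, 186 wide (y), 36 high, back at x = 108; top recessed to 30 inside an 8 mm rim. Origin on the bench, mid front. Its upright wavy front wall faces the robot (-x): outer face at x = -18*cos(2*pi*y/140 mm) mm, full height, for y = -90 to 90: a bulge towards the robot in the middle, a hollow either side. Straight side walls at y = -93, 93.
- edge1 (a point): Trace point 1 of 7: where the ball's centre is when it just touches the wavy wall at cover y = -75 mm (7 mm off the wall, 22 mm above the bench). Points are numbered along the cover's +y.
- edge2 (a point): Trace point 2 of 7: where the ball's centre is when it just touches the wavy wall at cover y = -50 mm (7 mm off the wall, 22 mm above the bench). Points are numbered along the cover's +y.
- edge3 (a point): Trace point 3 of 7: where the ball's centre is when it just touches the wavy wall at cover y = -25 mm (7 mm off the wall, 22 mm above the bench). Points are numbered along the cover's +y.
- edge4 (a point): Trace point 4 of 7: where the ball's centre is when it just touches the wavy wall at cover y = 0 mm (7 mm off the wall, 22 mm above the bench). Points are numbered along the cover's +y.
- edge5 (a point): Trace point 5 of 7: where the ball's centre is when it just touches the wavy wall at cover y = 25 mm (7 mm off the wall, 22 mm above the bench). Points are numbered along the cover's +y.
- edge6 (a point): Trace point 6 of 7: where the ball's centre is when it just touches the wavy wall at cover y = 50 mm (7 mm off the wall, 22 mm above the bench). Points are numbered along the cover's +y.
- edge7 (a point): Trace point 7 of 7: where the ball's centre is when it just touches the wavy wall at cover y = 75 mm (7 mm off the wall, 22 mm above the bench). Points are numbered along the cover's +y.
- start_block: Square dark steel block 40 x 40 x 30 standing on the cover (in its recess) near one end of the wavy wall: the trace starts at this end. Origin at the centre of its underside, fixed.
- end_block: Round dark steel block, diameter 40, 30 high, on the cover near the other end: the trace finishes at this end. Origin at the centre of its underside, fixed.
- case: Open black plastic case fixed to the bench, 190 x 190 outside, 65 high, walls and floor 5 thick (inside 180 x 180 x 60). Origin at the centre of its underside. Lid hinged along its +x rim. A tall grey pack lies in one x half, a thin plate in the other, both along y; the tracer fits only over the thin plate, laid along the case's y.
- lid (a joint): Lid hinge (rad): 0 shut, 1.9 wide open. Black panel 190 x 190 x 8, 0.15 kg; pushed below about 1.5 it falls shut by itself, above that it leans open. The hinge line is the top of the case's +x rim (65 high); a small knob sticks out about 35 from its outer face, in the middle near the free edge.
- pack_mid (a point): Centre of the grey battery pack lying in the case, 60 (x) x 150 (y) x 46 high, loose; too tall to have the tracer on it.
- flat_mid (a point): Centre of the thin aluminium plate lying in the other half of the case, 60 (x) x 150 (y) x 8 thick, loose; the tracer may lie on it.
- tin: Green tin, diameter 80, 110 high, bystander. Origin at its underside.
- driver: Screwdriver, 170 long, lying along its x, bystander.
- meter: Orange multimeter 160 x 80 x 42, bystander. Origin at its underside.
- board: Green circuit board 160 x 120, parts up to 26 high, bystander. Origin at its underside.
- mug: White mug, diameter 76, 90 high, bystander. Origin at its underside.
- tub: White plastic tub 110 x 90 x 50, bystander. Origin at its underside.
- reel: Blue reel, diameter 90, 30 high, bystander. Origin at its underside.
Mind the look-alikes: they are no part of the job. Leave any purple look-alike of the part that bears tracer_mid alone. Of the things that look like the part that bears flat_mid, the smaller one is meant.

How it is judged:
By the outcome, as a careful person would: the job done as asked, in the order asked, and still so for the second after the job is handed in, with the robot touching nothing.
It also fails if it takes over 72 s, if anything falls off the work surface, if the arm or the gripper's body presses on something with over 40 N, if the wrist force passes 120 N, or if a joint passes its speed limit or range.

### The arm

A 7-joint arm with a two-finger parallel gripper is mounted at the origin on the work surface. World frame = base frame: x ahead of the robot, y to its left, z up, the work surface at z = 0. Lengths are in mm, angles in rad, forces in N, time in s.
With the tool pointing down it reaches from about 400 to 875 mm from the base axis. Payload 4.4 kg.
Tool frame: the origin (TCP) lies at the very end of the fingers, on their centre line; the grasp point (between the pads) lies 19 mm behind it; z points along the fingers, y is the line along which they close (so a half turn about z gives the same grasp; the last joint's range is limited). The gripper opens to 85 mm and grips with 20 to 120 N. Pads are 22 mm wide; open, the fingers measure 114 mm over their backs; the gripper's body (76 mm by 85 mm) begins 54 mm behind the grasp point. The pads swing forward as they close: fully open they stand 13 mm farther back than shut.
Start: joints at [1.261, 0.628, 0.038, 1.517, -0.027, 0.996, -0.02], TCP at [156.932, -630.785, 231.313] pointing down, gripper open.
Joint ranges: [-3.06, 3.06], [-0.37, 2.12], [-1.25, 1.32], [0.18, 2.47], [-1.1, 4.24], [0.23, 1.98], [-2.94, 2.94]. Speed limits (rad/s): [2.57, 2.57, 3.14, 3.14, 3.14, 3.14, 3.14].

### API

Orientations are given as [roll, pitch, yaw] about the fixed x, y, z axes, in that order (R = Rz(yaw) Ry(pitch) Rx(roll)).
In Python, from cell import sensors, get_image, camera_params, order gives the robot as it stands.
- The arm moves only by the shell command python3 -m inch 'ROWS' [OPENING]. ROWS is JSON, a list that holds one entry, the list of rows, each a list of 4 numbers: the shift along the tool's x, y, z in cm, then the turn about the tool's z in degrees. A call has 1 to 8 rows; each row is the pose to reach, as a shift and turn from the pose commanded when the call began, along the tool's axes at that moment; what a row does not reach only later rows make up. A row lasts 1/12 s, in which the tool goes at most 41.7 mm and 7.16 degrees, less where a joint would pass 70% of its speed; a pose out of reach is approached as far as the arm can. A call with a gripper value outside its range is refused whole. OPENING is the finger opening in cm, from 0 to 8.54, set as the call begins (- or left out, the last holds). The fingers move at their own pace and stop on an object; the grip force is fixed at half the most. Time passes only in rows, so rows that repeat a pose let the fingers close. It gives the time, the measured TCP pose, the force, the opening and the grip force at its end, in the units of the state.
- sensors.read_state(): the state, without advancing time (a new reading comes with each control period).
- get_image(name): name is "scene" or "top"; returns the picture (400x640x3 uint8, blue, green, red); there is no depth.
- camera_params(name): a dict with "mtx" (3x3 intrinsics, pixels), "rvec" (rotation vector, rad) and "tvec" (3), from world to camera coordinates, as OpenCV has them. Camera axes: x right, y down, z forward; pixel columns grow to the right and rows downward; lengths in mm; the calibration is good to about 2 mm. A picture is of the moment at which its call begins. camera_params takes no time and is no camera call.
- order.finish_job(): hands the job in; it is judged then, once.
The state is a dict: "clock": time; "qpos": joint angles; "qd": joint speeds; "tau": joint torques, N m; "eef_pos": TCP position; "tool_rot": TCP orientation; "force": force on the tool from outside, world axes, zero at the start; "torque": the same for the moment, N m; "width": finger opening in mm; "gripper_force": force on a finger pad.
Only numpy, scipy, OpenCV 4.12 (cv2) and the standard library are available. Lean on these libraries where they do the work, as an engineer would, in place of code of your own. Each camera call takes 0.05 s, during which the arm holds its last target. There are 200 camera calls.

## Working session

There is one attempt and no reset: what is moved stays moved. The work goes in short steps, Python scripts to look and compute and a shell command to move; the robot and the scene stay as the last step left them, time stands still between calls to the robot, and variables do not carry over. Pictures are saved under pics/ and viewed, at most 10 in all, crops included, and the job is handed in when it is done.

```bash
ls; mkdir -p pics
cat > h.py <<'E'
import numpy as np, cv2
from cell import sensors, get_image, camera_params, order
def cam(n):
    p=camera_params(n); return np.array(p["mtx"],float),cv2.Rodrigues(np.array(p["rvec"],float))[0],np.array(p["tvec"],float).reshape(3)
def ray(n,u,v):
    K,R,t=cam(n); d=R.T@np.linalg.inv(K)@np.array([u,v,1.]); return -R.T@t,d
def onz(n,u,v,z):
    o,d=ray(n,u,v); return o+d*(z-o[2])/d[2]
def tri(u1,v1,u2,v2):
    o1,d1=ray("scene",u1,v1);o2,d2=ray("top",u2,v2)
    s=np.linalg.lstsq(np.c_[d1,-d2],o2-o1,rcond=None)[0]
    a=o1+s[0]*d1;b=o2+s[1]*d2
    return (a+b)/2,np.linalg.norm(a-b)
def proj(n,p):
    K,R,t=cam(n); q=K@(R@np.array(p,float)+t); return q[:2]/q[2]
E
python3 - <<'E'
from h import *
for n in("scene","top"):
    i=get_image(n); cv2.imwrite(f"pics/{n}0.png",i)
    K,R,t=cam(n); print(n,K.tolist(),(-R.T@t).round(),R.round(2).tolist())
print(sensors.read_state())
E
```

```text
pics
scene [[486.2962397373529, 0.0, 316.09045140574483], [0.0, 486.2962397373529, 196.6852782672321], [0.0, 0.0, 1.0]] [1041.  653.  964.] [[-0.77, 0.64, 0.01], [0.47, 0.58, -0.67], [-0.44, -0.5, -0.74]]
top [[488.3488377315125, 0.0, 324.32857408515054], [0.0, 488.3488377315125, 210.89724656944904], [0.0, 0.0, 1.0]] [ 437.   42. 1298.] [[-0.02, -1.0, -0.01], [-1.0, 0.02, -0.05], [0.05, 0.01, -1.0]]
{'clock': 0.1, 'qpos': array([ 1.26117356,  0.62926634,  0.03843564,  1.51824947, -0.02699955,
        0.99631546, -0.0199875 ]), 'qd': array([ 0.00013987, -0.00155775, -0.00062544, -0.00262984,  0.00092357,
       -0.00176353,  0.00155309]), 'tau': array([ 2.42101953e-03, -5.64537656e+01,  1.23009738e+00, -1.93973565e+01,
        1.11591237e-02,  5.43626491e-03, -4.74225169e-05]), 'eef_pos': array([ 156.81969687, -630.22524305,  230.47857894]), 'tool_rot': array([-3.13987169e+00,  1.27876497e-05,  2.43843317e-01]), 'force': array([-0.4553893 , -0.15324171, -0.09229234]), 'torque': array([ 0.0173166 , -0.02916806, -0.02791672]), 'gripper_force': 0.0, 'width': 85.33390426046489}
```

View pics/scene0.png

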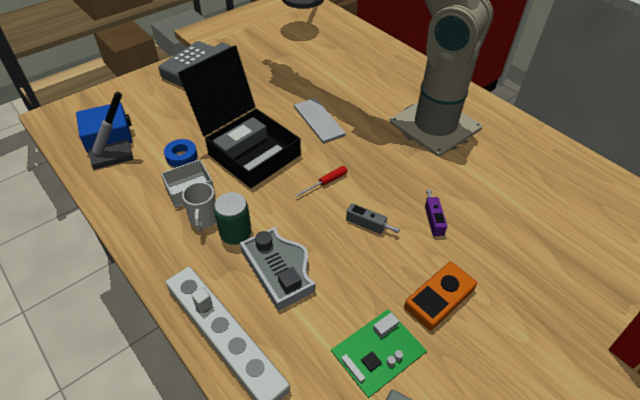

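View pics/top0.png

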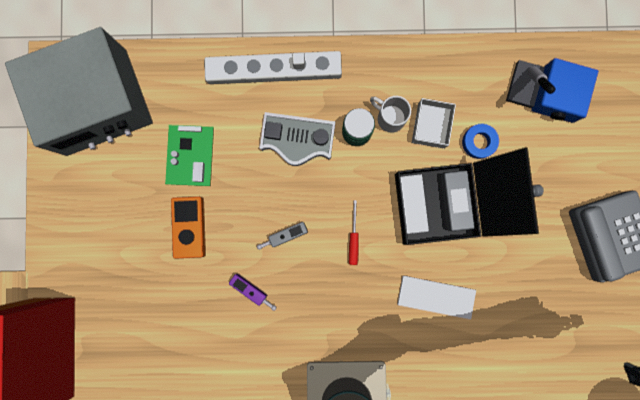

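Run:
```python
from h import *
s=cv2.imread("pics/scene0.png");t=cv2.imread("pics/top0.png")
def c(i,u,v,w=100,h=75,k=4): return cv2.resize(i[v:v+h,u:u+w],(w*k,h*k),interpolation=cv2.INTER_CUBIC)
cv2.imwrite("pics/c1.png",np.vstack([np.hstack([c(t,235,210),c(s,335,180)]),np.hstack([c(t,250,105),c(s,225,228,100,75)])]))
cv2.imwrite("pics/c2.png",np.hstack([c(t,390,145,160,110,3)[:, :400],cv2.resize(s[45:190,170:303],(400,436),interpolation=cv2.INTER_CUBIC)[:330]]) if 0 else np.hstack([c(t,388,143,100,110,4),c(s,198,100,100,110,4)]))
```

```text
(no output)
```

View pics/c1.png

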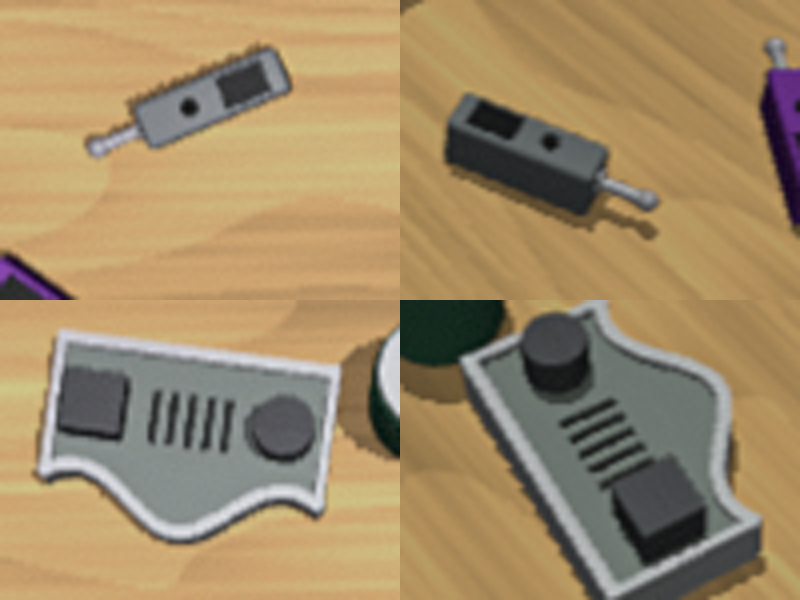

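View pics/c2.png

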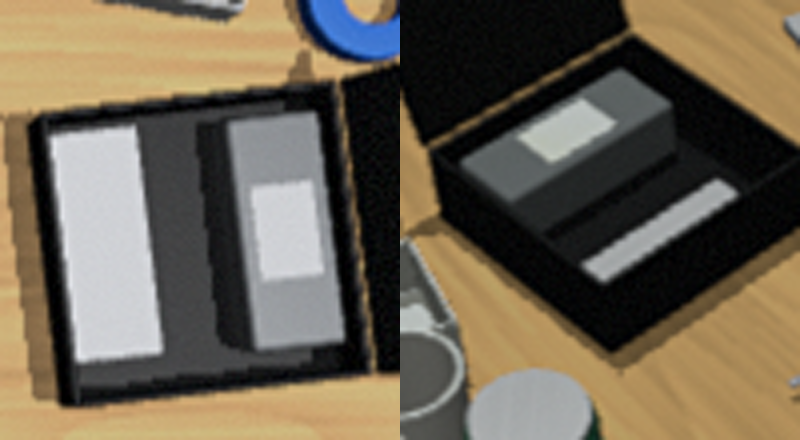

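```bash
cat > m.py <<'E'
from h import *
def px(u0,v0,U,V,k=4): return u0+(U+.5)/k-.5, v0+(V+.5)/k-.5
T=lambda U,V:px(235,210,U,V); S=lambda U,V:px(335,180,U,V)
for n,a,b in(("win",(246,84),(97,118)),("dot",(189,106),(150,141)),("ball",(97,147),(251,200))):
    p,e=tri(*S(*b),*T(*a)); print(n,p.round(1),"gap",round(e,1), "top@z",onz("top",*T(*a),22 if n=="ball" else 40).round(1),"scene@z",onz("scene",*S(*b),22 if n=="ball" else 40).round(1))
for q in((132,105),(155,147),(275,48),(291,86)): print("hous",onz("top",*T(*q),40).round(1))
C=lambda U,V:px(250,105,U,V)
L=onz("top",*C(57,31),36);R=onz("top",*C(341,67),36)
print("cover back corners",L.round(1),R.round(1),np.linalg.norm(L-R),"apex",onz("top",*C(178,240),36).round(1), "scene back R",onz("scene",*px(225,228,63,60),36).round(1))
p,e=tri(*px(225,228,63,60),*C(341,67)); print("tri",p.round(1),e.round(1))
y=(L-R)/np.linalg.norm(L-R); x=np.array([y[1],-y[0],0]);o=(L+R)/2-108*x;o[2]=0
print("cover o",o.round(1),"yaw",np.degrees(np.arctan2(x[1],x[0])).round(2))
G=lambda U,V:px(388,143,U,V)
for n,z,qs in(("rim",65,[(35,117),(333,83),(371,372),(65,403)]),("plate",13,[(50,135),(135,126),(163,353),(77,361)]),("pack",51,[(228,121),(317,112),(345,340),(253,350)])):
    P=np.array([onz("top",*G(*q),z) for q in qs]); print(n,P.round(1)[:,:2].tolist(),"mid",P.mean(0).round(1),"len",[np.linalg.norm(P[i]-P[i-1]).round(1) for i in range(4)])
p,e=tri(*px(198,100,603-400,282),*G(77,361)); print("plate corner tri",p.round(1),e)
p,e=tri(*px(198,100,508-400,197),*G(253,350)); print("pack corner tri",p.round(1),e)
E
python3 m.py
```

```text
win [445.  123.8  39.3] gap 5.5 top@z [446.9 121.8  40. ] scene@z [443.5 126.1  40. ]
dot [432.3 159.7  40.4] gap 3.0 top@z [433.3 158.6  40. ] scene@z [430.9 160.5  40. ]
ball [405.8 222.5  22. ] gap 5.0 top@z [407.5 220.6  22. ] scene@z [404.  224.2  22. ]
hous [434.5 195.3  40. ]
hous [407.3 180.8  40. ]
hous [469.8 102.8  40. ]
hous [445.1  92.8  40. ]
cover back corners [757.  202.4  36. ] [730.1  17.2  36. ] 187.07627889722852 apex [618.4 125.   36. ] scene back R [728.5  22.2  36. ]
tri [729.1  18.6  33.2] 4.4
cover o [636.7 125.3   0. ] yaw -8.27
rim [[591.5, -135.9], [610.1, -325.0], [426.9, -343.4], [410.4, -150.7]] mid [ 509.7 -238.7   65. ] len [np.float64(181.7), np.float64(190.0), np.float64(184.1), np.float64(193.4)]
plate [[585.9, -153.0], [591.0, -209.2], [441.0, -223.8], [436.7, -167.3]] mid [ 513.7 -188.3   13. ] len [np.float64(149.9), np.float64(56.4), np.float64(150.7), np.float64(56.7)]
pack [[588.7, -261.3], [593.5, -318.4], [447.4, -331.9], [441.9, -273.2]] mid [ 517.9 -296.2   51. ] len [np.float64(147.2), np.float64(57.3), np.float64(146.8), np.float64(58.9)]
plate corner tri [ 483.6 -212.9  -61. ] 114.7917884146245
pack corner tri [ 488.8 -334.8  -61.9] 112.74900905577437
```

```bash
cat > rel.py <<'E'
import sys,json
from h import *
# targets "x,y,z,yawdeg" -> rows
s=sensors.read_state(); p=s["eef_pos"]; w=s["tool_rot"][2]
R=np.array([[np.cos(w),np.sin(w),0],[np.sin(w),-np.cos(w),0],[0,0,-1]])
print("t",s["clock"],p.round(1),"yaw",np.degrees(w).round(2),"q7",s["qpos"][6].round(2))
for a in sys.argv[1:]:
    t=[float(v) for v in a.split(",")]; d=R.T@(np.array(t[:3])-p)/10
    dy=(np.degrees(w)-t[3]+180)%360-180
    print([*d.round(2).tolist(),round(dy,1)])
E
python3 rel.py 360,-250,330,60
python3 - <<'E'
import re
src=open('m.py').read().split("p,e=tri(*px(198,100,603-400")[0]
exec(src.split("for n,a,b")[0]); G=lambda U,V:px(388,143,U,V)
print(tri(*px(198,100,203,282),*G(50,135)),tri(*px(198,100,108,197),*G(228,121)))
print(tri(*px(198,100,213,345),*G(35,117)))
E
```

```text
t 0.1 [ 156.8 -630.2  230.5] yaw 13.97 q7 -0.02
[28.9, -31.99, -9.95, np.float64(-46.0)]
(array([ 583.08644826, -148.52501244,   52.4123679 ]), np.float64(4.491069353118041)) (array([ 588.06774247, -260.70497253,   51.76252902]), np.float64(1.3018745730723977))
(array([ 594.58668103, -140.51990698,    7.69479765]), np.float64(10.782306596785013))
```

```bash
python3 -m inch '[[[28.9,-32,-10,-46],[28.9,-32,-10,-46],[28.9,-32,-10,-46],[28.9,-32,-10,-46],[28.9,-32,-10,-46],[28.9,-32,-10,-46],[28.9,-32,-10,-46],[28.9,-32,-10,-46]]]'; python3 rel.py 436.5,145.5,200,111.6 380,-150,330,90
python3 - <<'E'
exec(open('m.py').read().split("for n,a,b")[0]); G=lambda U,V:px(388,143,U,V)
print(tri(*px(198,100,320,180),*G(163,353)))
E
```

```text
clock: 0.77
eef_pos: [310.2, -342.4, 306.9]
tool_rot: [-3.141, -0.0, 1.049]
force: [1.2, -0.8, -0.5]
width: 85.7
gripper_force: 0.0
t 0.7667 [ 310.2 -342.4  306.9] yaw 60.09 q7 0.16
[48.59, -13.38, 10.69, np.float64(-51.5)]
[20.16, -3.54, -2.31, np.float64(-29.9)]
(array([ 439.19789616, -222.77598134,    9.5938786 ]), np.float64(5.021223092436616))
```

```bash
python3 -m inch '[[[48.6,-13.4,10.7,-51.5],[48.6,-13.4,10.7,-51.5],[48.6,-13.4,10.7,-51.5],[48.6,-13.4,10.7,-51.5],[48.6,-13.4,10.7,-51.5],[48.6,-13.4,10.7,-51.5],[48.6,-13.4,10.7,-51.5],[48.6,-13.4,10.7,-51.5]]]' 7; python3 rel.py 436.5,145.5,130,111.6
```

```text
clock: 1.43
eef_pos: [392.1, -27.2, 237.1]
tool_rot: [3.141, 0.0, 1.95]
force: [1.2, 0.2, 0.1]
width: 69.9
gripper_force: 0.0
t 1.4333 [392.1 -27.2 237.1] yaw 111.74 q7 0.11
[14.39, 10.52, 10.71, np.float64(0.1)]
```

```bash
python3 -m inch '[[[14.4,10.5,10.7,0],[14.4,10.5,10.7,0],[14.4,10.5,10.7,0],[14.4,10.5,10.7,0],[14.4,10.5,10.7,0],[14.4,10.5,10.7,0],[14.4,10.5,10.7,0]]]' 7; python3 rel.py 436.5,145.5,10,111.6
python3 - <<'E'
from h import *
cv2.imwrite("pics/s1.png",cv2.resize(get_image("scene")[150:260,320:450],None,fx=4,fy=4,interpolation=2))
E
```

```text
clock: 2.02
eef_pos: [436.2, 146.1, 129.1]
tool_rot: [-3.139, -0.001, 1.951]
force: [-0.1, -1.0, 0.7]
width: 69.9
gripper_force: 0.0
t 2.0167 [436.2 146.1 129.1] yaw 111.79 q7 -0.46
[-0.06, 0.0, 11.91, np.float64(0.2)]
```

View pics/s1.png

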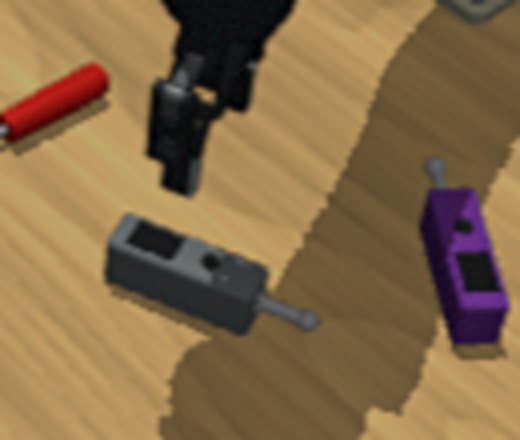

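```bash
python3 -m inch '[[[0,0,3,0],[0,0,6,0],[0,0,9,0],[0,0,11,0],[0,0,11.8,0],[0,0,11.8,0]]]' 7 && python3 -m inch '[[[0,0,0,0],[0,0,0,0],[0,0,0,0],[0,0,0,0],[0,0,0,0],[0,0,0,0]]]' 2.5
```

```text
clock: 2.57
eef_pos: [436.5, 141.0, 11.5]
tool_rot: [-3.138, 0.001, 1.943]
force: [-0.8, 1.4, 0.9]
width: 70.0
gripper_force: 0.0
clock: 3.07
eef_pos: [438.2, 143.1, 13.9]
tool_rot: [3.139, 0.001, 1.945]
force: [-0.0, -2.0, 6.8]
width: 31.0
gripper_force: 59.9
```

```bash
python3 -m inch '[[[0,0,-3,0],[0,0,-6,7],[0,0,-8,14],[0,0,-8,21],[0,0,-8,28],[0,0,-8,35],[0,0,-8,42],[0,0,-8,49]]]'; python3 rel.py 526.6,225.8,70,-8.3
```

```text
clock: 3.73
eef_pos: [437.2, 143.2, 93.1]
tool_rot: [3.141, -0.001, 1.084]
force: [0.1, -0.8, -3.9]
width: 31.3
gripper_force: 61.1
t 3.7333 [437.2 143.2  93.1] yaw 62.09 q7 -1.13
[11.48, 4.03, 2.31, np.float64(70.4)]
```

```bash
python3 -m inch '[[[11.5,4,2.3,70.4],[11.5,4,2.3,70.4],[11.5,4,2.3,70.4],[11.5,4,2.3,70.4],[11.5,4,2.3,70.4],[11.5,4,2.3,70.4],[11.5,4,2.3,70.4],[11.5,4,2.3,70.4]]]'; python3 rel.py 526.6,225.8,70,-8.3
```

```text
clock: 4.4
eef_pos: [525.4, 227.0, 69.7]
tool_rot: [-3.141, 0.001, 0.084]
force: [-0.2, 0.4, -3.0]
width: 31.1
gripper_force: 61.1
t 4.4 [525.4 227.   69.7] yaw 4.81 q7 -1.83
[0.11, 0.13, -0.03, np.float64(13.1)]
```

```bash
python3 -m inch '[[[0.1,0.1,0,13.1],[0.1,0.1,0,13.1],[0.1,0.1,0,13.1],[0.1,0.1,0,13.1]]]'
python3 - <<'E'
from h import *
t=get_image("top");s=get_image("scene");st=sensors.read_state();print(st["eef_pos"].round(1),st["tool_rot"])
w=st["tool_rot"][2];b=st["eef_pos"]+82*np.array([np.cos(w),np.sin(w),0])+[0,0,12]
print("pred ball",b.round(1),proj("top",b),proj("scene",b))
cv2.imwrite("pics/t1.png",t);cv2.imwrite("pics/sc1.png",s)
c=lambda i,u,v:cv2.resize(i[v:v+110,u:u+80],None,fx=5,fy=5,interpolation=2)
pt=proj("top",b).astype(int);ps=proj("scene",b).astype(int)
u,v=pt[0]-20,pt[1]-70;u2,v2=ps[0]-50,ps[1]-60;print(u,v,u2,v2)
cv2.imwrite("pics/c3.png",np.hstack([c(t,u,v),c(s,u2,v2)]))
E
```

```text
clock: 4.73
eef_pos: [526.6, 226.2, 69.7]
tool_rot: [-3.141, 0.0, -0.135]
force: [-1.7, 0.9, -3.8]
width: 31.1
gripper_force: 61.1
[526.8 226.2  69.6] [-3.14115859e+00  2.97109843e-04 -1.35924659e-01]
pred ball [608.  215.1  81.6] [257.02184046 166.74441893] [333.62806756 256.9346438 ]
237 96 283 196
```

View pics/c3.png

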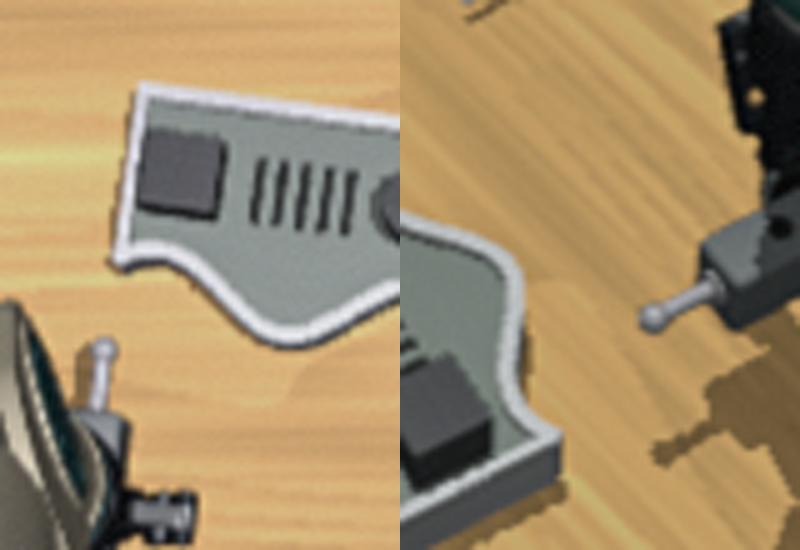

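Run:
```python
from h import *
u=lambda a,k:a+0
T=(237+103.5/5-.5,96+349.5/5-.5);S=(283+253.5/5-.5,196+318.5/5-.5)
p,e=tri(*S,*T);print(p.round(1),e);print("top@81",onz("top",*T,81).round(1),"scene@81",onz("scene",*S,81).round(1))
# cover again by square-side corners in both views
c=lambda U,V:(237+(U+.5)/5-.5,96+(V+.5)/5-.5)
print("front-left rim corner top",onz("top",*c(114,256),36).round(1),"back-left",onz("top",*c(136,83),36).round(1))
print("fl scene",onz("scene",283+160.5/5-.5,196+436.5/5-.5,36).round(1), tri(283+160.5/5-.5,196+436.5/5-.5,*c(114,256)))
# rim mask contour: white
t=cv2.imread("pics/top0.png");h=cv2.cvtColor(t,cv2.COLOR_BGR2HSV)
m=((h[...,1]<35)&(h[...,2]>175)).astype(np.uint8);m[:100]=0;m[170:]=0;m[:,:255]=0;m[:,337:]=0
n,l,s,_=cv2.connectedComponentsWithStats(m);k=1+np.argmax(s[1:,4]);print(s[k])
ct=max(cv2.findContours((l==k).astype(np.uint8),cv2.RETR_EXTERNAL,cv2.CHAIN_APPROX_NONE)[0],key=len)[:,0]
P=np.array([onz("top",a,b,36)[:2] for a,b in ct])
from scipy.optimize import least_squares
th0=np.radians(-8.27)
yy=np.linspace(-93,93,373);W=np.r_[np.c_[-18*np.cos(2*np.pi*yy/140),yy],np.c_[0*yy+108,yy],np.c_[np.linspace(10,108,200),np.full(200,93)],np.c_[np.linspace(10,108,200),np.full(200,-93)]]
from scipy.spatial import cKDTree
tr=cKDTree(W)
def f(q):
    R=np.array([[np.cos(q[2]),-np.sin(q[2])],[np.sin(q[2]),np.cos(q[2])]])
    return tr.query((P-q[:2])@R)[0]
r=least_squares(f,[636.7,125.3,th0],loss="soft_l1");print(r.x[:2].round(1),np.degrees(r.x[2]).round(2),np.abs(r.fun).mean())
```

```text
[611.3 216.   77.1] 2.1615958580395187
top@81 [611.5 214.7  81. ] scene@81 [612.4 218.7  81. ]
front-left rim corner top [666.6 214.9  36. ] back-left [757.5 202.6  36. ]
fl scene [663.8 217.6  36. ] (array([665.19404332, 216.23701041,  36.01121101]), np.float64(3.84901454848575))
[260 112  75  52 542]
[638.1 125.4] -8.66 1.58462353618781
```

```bash
python3 rel.py 550.2,222.7,16,-8.5
python3 - <<'E'
import numpy as np
y=np.linspace(-90,90,20001);w=-18*np.cos(2*np.pi*y/140)
for c in range(84,-90,-4):
    k=abs(y-c)<7; print(c,round((w[k]-np.sqrt(49-(y[k]-c)**2)).min(),1),end="; ")
E
```

```text
t 4.8333 [526.8 226.2  69.6] yaw -7.79 q7 -1.98
[2.37, 0.03, 5.36, np.float64(0.7)]
84 6.7; 80 8.7; 76 10.1; 72 10.9; 68 10.9; 64 10.1; 60 8.7; 56 6.7; 52 4.2; 48 1.3; 44 -1.8; 40 -5.0; 36 -8.2; 32 -11.3; 28 -14.3; 24 -17.0; 20 -19.4; 16 -21.3; 12 -22.9; 8 -24.1; 4 -24.8; 0 -25.0; -4 -24.8; -8 -24.1; -12 -22.9; -16 -21.3; -20 -19.4; -24 -17.0; -28 -14.3; -32 -11.3; -36 -8.2; -40 -5.0; -44 -1.8; -48 1.3; -52 4.2; -56 6.7; -60 8.7; -64 10.1; -68 10.9; -72 10.9; -76 10.1; -80 8.7; -84 6.7; -88 4.5;
```

```bash
python3 -m inch '[[[2.4,0,1,0.7],[2.4,0,3,0.7],[2.4,0,4.5,0.7],[2.4,0,5.3,0.7],[2.4,0,5.3,0.7],[2.4,0,5.3,0.7],[2.4,0,5.3,0.7],[2.4,0,5.3,0.7]]]'; python3 rel.py 550.2,222.7,16,-8.5
```

```text
clock: 5.5
eef_pos: [551.1, 223.1, 17.2]
tool_rot: [-3.141, -0.001, -0.15]
force: [0.2, -0.3, -3.2]
width: 30.7
gripper_force: 61.1
t 5.5 [551.1 223.1  17.2] yaw -8.6 q7 -1.96
[-0.08, 0.05, 0.12, np.float64(-0.1)]
```

```bash
python3 -m inch '[[[0.5,0,0.1,0],[1,0,0.1,0],[1.5,0,0.1,0],[1.8,0,0.1,0],[1.8,0,0.1,0],[1.8,0,0.1,0]]]'; for i in 1 2; do python3 -c "
from h import *
s=sensors.read_state();print(s['force'].round(2),s['eef_pos'].round(1))"; done;  python3 -m inch '[[[0.2,0,0,0],[0.4,0,0,0],[0.6,0,0,0],[0.6,0,0,0],[0.6,0,0,0],[0.6,0,0,0]]]'
```

```text
clock: 6.0
eef_pos: [568.8, 219.9, 15.4]
tool_rot: [3.141, -0.0, -0.151]
force: [-0.2, 0.3, -3.5]
width: 30.8
gripper_force: 61.1
[-0.19  0.3  -3.51] [568.8 219.9  15.4]
[-0.19  0.3  -3.51] [568.8 219.9  15.4]
clock: 6.5
eef_pos: [574.2, 219.2, 15.4]
tool_rot: [3.141, 0.0, -0.151]
force: [0.4, -0.1, -2.9]
width: 31.1
gripper_force: 61.1
```

```bash
for k in 1 2; do python3 -m inch '[[[0.2,0,0,0],[0.4,0,0,0],[0.4,0,0,0],[0.4,0,0,0]]]'|grep -E "force: \[|eef"; python3 -m inch '[[[0,0,0,0]]]'|grep -E "force: \["; python3 -m inch '[[[0,0,0,0]]]'|grep -E "force: \["; done
python3 - <<'E'
from h import *
t=get_image("top");s=get_image("scene");st=sensors.read_state();w=st["tool_rot"][2];b=st["eef_pos"]+85*np.array([np.cos(w),np.sin(w),0])+[0,0,8]
c=lambda i,u,v:cv2.resize(i[v:v+80,u:u+64],None,fx=6,fy=6,interpolation=2)
pt=proj("top",b).astype(int)-[32,40];ps=proj("scene",b).astype(int)-[32,40];print(pt,ps,b)
cv2.imwrite("pics/c4.png",np.hstack([c(t,*pt),c(s,*ps)]))
E
```

```text
eef_pos: [578.1, 218.6, 15.3]
force: [-1.9, -0.4, -2.4]
force: [-2.4, 0.5, -2.4]
force: [-2.3, 0.7, -2.6]
eef_pos: [582.0, 218.1, 15.3]
force: [-3.4, 0.3, -3.2]
force: [-2.2, 0.4, -2.6]
force: [-3.1, 0.2, -2.6]
[231 107] [278 242] [666.1887129  205.28943361  23.34525349]
```

View pics/c4.png

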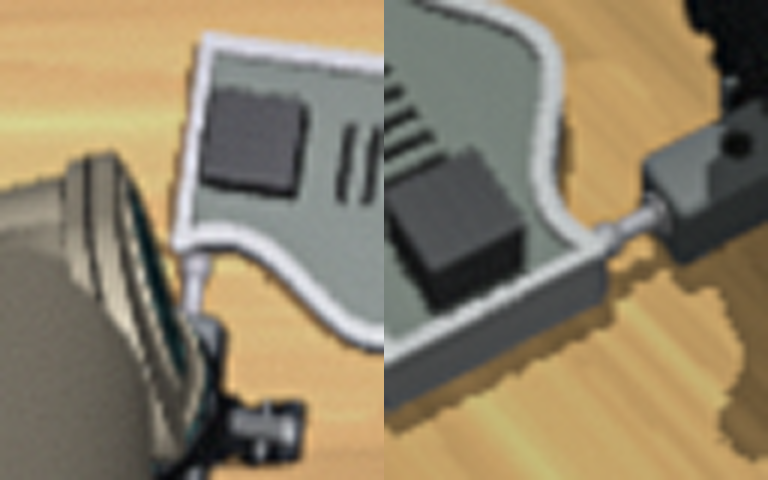

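```bash
python3 -m inch '[[[0.06,0.4,0,0],[0.13,0.8,0,0],[0.17,1.2,0,0],[0.13,1.6,0,0],[0.01,2.0,0,0],[-0.15,2.4,0,0],[-0.38,2.8,0,0],[-0.65,3.2,0,0]]]'|grep -E "force: \[|eef|rot"
```

```text
eef_pos: [571.7, 188.7, 15.7]
tool_rot: [-3.139, -0.002, -0.149]
force: [-0.7, 6.9, -3.6]
```

```bash
for k in 1 2 3; do python3 -m inch '[[[0,0,0,0]]]'|grep -E "force: \[|eef|rot"; done
```

```text
eef_pos: [570.8, 187.2, 15.7]
tool_rot: [-3.141, -0.0, -0.15]
force: [-2.5, 2.4, -2.0]
eef_pos: [571.2, 187.1, 15.7]
tool_rot: [-3.142, -0.0, -0.151]
force: [-1.2, 3.9, -2.0]
eef_pos: [571.4, 187.1, 15.6]
tool_rot: [3.142, -0.0, -0.151]
force: [-2.5, 2.3, -2.5]
```

```bash
python3 -m inch '[[[-0.3,0.4,0,0],[-0.62,0.8,0,0],[-0.94,1.2,0,0],[-1.26,1.6,0,0],[-1.56,2.0,0,0],[-1.85,2.4,0,0],[-2.1,2.8,0,0],[-2.32,3.2,0,0]]]'|grep -E "force: \[|eef|rot";for k in 1 2 3; do python3 -m inch '[[[0,0,0,0]]]'|grep -E "force: \[|eef"; done
```

```text
eef_pos: [543.9, 160.8, 15.7]
tool_rot: [-3.139, -0.002, -0.148]
force: [-0.5, 5.2, -3.4]
eef_pos: [542.9, 158.5, 15.5]
force: [-2.6, 2.3, -0.8]
eef_pos: [543.4, 158.3, 15.5]
force: [-3.5, 1.5, -2.7]
eef_pos: [543.5, 158.4, 15.5]
force: [-3.2, 0.5, -1.3]
```

```bash
python3 -m inch '[[[-0.28,0.4,0,0],[-0.46,0.8,0,0],[-0.55,1.2,0,0],[-0.59,1.6,0,0],[-0.58,2.0,0,0],[-0.53,2.4,0,0],[-0.43,2.8,0,0],[-0.28,3.2,0,0]]]'|grep -E "force: \[|eef|rot";for k in 1 2 3; do python3 -m inch '[[[0,0,0,0]]]'|grep -E "force: \[|eef"; done
```

```text
eef_pos: [535.7, 126.9, 15.4]
tool_rot: [3.141, 0.0, -0.151]
force: [-1.7, 0.7, -3.6]
eef_pos: [535.9, 125.5, 15.4]
force: [-3.0, -2.1, -2.3]
eef_pos: [535.7, 125.8, 15.3]
force: [-1.8, -3.6, -2.4]
eef_pos: [535.6, 126.2, 15.3]
force: [-2.8, -2.3, -3.6]
```

```bash
python3 -m inch '[[[0.23,0.4,0,0],[0.48,0.8,0,0],[0.75,1.2,0,0],[1.04,1.6,0,0],[1.35,2.0,0,0],[1.67,2.4,0,0],[1.99,2.8,0,0],[2.3,3.2,0,0]]]'|grep -E "force: \[|eef|rot";for k in 1 2 3; do python3 -m inch '[[[0,0,0,0]]]'|grep -E "force: \[|eef"; done
```

```text
eef_pos: [554.1, 92.3, 15.4]
tool_rot: [3.141, -0.0, -0.151]
force: [-2.0, 0.2, -3.8]
eef_pos: [554.6, 90.9, 15.5]
force: [-2.0, -2.6, -2.9]
eef_pos: [553.9, 91.1, 15.4]
force: [-2.8, -2.4, -1.6]
eef_pos: [553.6, 91.2, 15.4]
force: [-3.3, -4.8, -2.4]
```

```bash
python3 -m inch '[[[0.28,0.4,0,0],[0.53,0.8,0,0],[0.73,1.2,0,0],[0.88,1.6,0,0],[0.97,2.0,0,0],[0.97,2.4,0,0],[0.9,2.8,0,0],[0.77,3.2,0,0]]]'|grep -E "force: \[|eef|rot";for k in 1 2 3; do python3 -m inch '[[[0,0,0,0]]]'|grep -E "force: \[|eef"; done
python3 -m inch '[[[-0.1,0.2,0,0],[-0.2,0.4,0,0],[-0.2,0.4,0,0],[-0.2,0.4,0,0],[-0.2,0.4,0,0]]]'|grep -E "force: \[|eef|rot"
```

```text
eef_pos: [557.1, 60.3, 15.5]
tool_rot: [-3.141, -0.001, -0.15]
force: [-2.0, 2.7, -3.2]
eef_pos: [556.3, 59.1, 15.5]
force: [-1.2, -0.4, -3.4]
eef_pos: [556.5, 59.3, 15.5]
force: [-3.0, -0.1, -3.0]
eef_pos: [556.6, 59.4, 15.5]
force: [-1.1, -0.5, -3.0]
eef_pos: [554.2, 56.6, 15.5]
tool_rot: [-3.141, -0.0, -0.15]
force: [-1.3, 2.2, -2.9]
```

Run:
```python
from h import *
t=get_image("top");s=get_image("scene")
cv2.imwrite("pics/c5.png",np.hstack([cv2.resize(i[v:v+100,u:u+80],None,fx=5,fy=5,interpolation=2) for i,u,v in((t,280,110),(s,245,190))]))
```

```text
(no output)
```

View pics/c5.png

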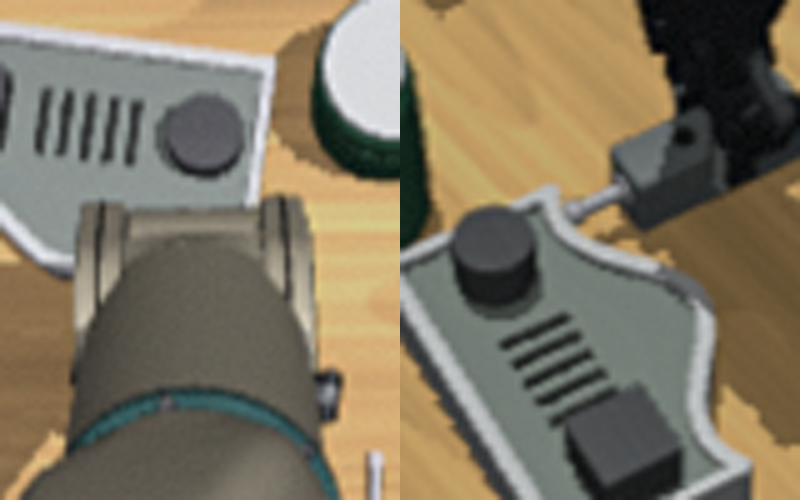

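```bash
python3 -m inch '[[[-1.5,0,0,0],[-4,0,0,0],[-5,0,-3,0],[-5,0,-7,0],[-5,0,-11,0],[-5,0,-13,0],[-5,0,-13,0]]]'|grep -E "force: \[|eef|rot"; python3 rel.py 485.6,-196.5,140,5.5
```

```text
eef_pos: [508.9, 63.5, 150.3]
tool_rot: [-3.139, -0.011, -0.152]
force: [0.5, 1.0, -3.3]
t 13.2833 [508.9  63.5 150.3] yaw -8.72 q7 -1.78
[1.64, 26.06, 1.03, np.float64(-14.2)]
```

```bash
python3 -m inch '[[[1.6,26.1,1,-14.2],[1.6,26.1,1,-14.2],[1.6,26.1,1,-14.2],[1.6,26.1,1,-14.2],[1.6,26.1,1,-14.2],[1.6,26.1,1,-14.2],[1.6,26.1,1,-14.2],[1.6,26.1,1,-14.2]]]'|grep -E "force: \[|eef|rot"; python3 rel.py 485.6,-196.5,90,5.5
```

```text
eef_pos: [479.5, -203.0, 134.3]
tool_rot: [3.138, 0.001, 0.087]
force: [-0.1, 0.9, -3.5]
t 13.95 [ 479.5 -203.   134.3] yaw 5.0 q7 -1.13
[0.66, -0.6, 4.43, np.float64(-0.5)]
```

```bash
python3 -m inch '[[[0,0,0,0],[0,0,0,0],[0,0,0,0]]]'|grep -E "force: \["; python3 rel.py 485.6,-196.5,95,5.5;python3 - <<'E'
from h import *
t=get_image("top");s=get_image("scene")
cv2.imwrite("pics/c6.png",np.hstack([cv2.resize(i[v:v+130,u:u+100],None,fx=4,fy=4,interpolation=2) for i,u,v in((t,385,130),(s,205,60))]))
E
```

```text
force: [0.9, 0.6, -3.0]
t 14.2 [ 481.5 -194.7  135. ] yaw 5.71 q7 -1.13
[0.39, 0.22, 4.0, np.float64(0.2)]
```

View pics/c6.png

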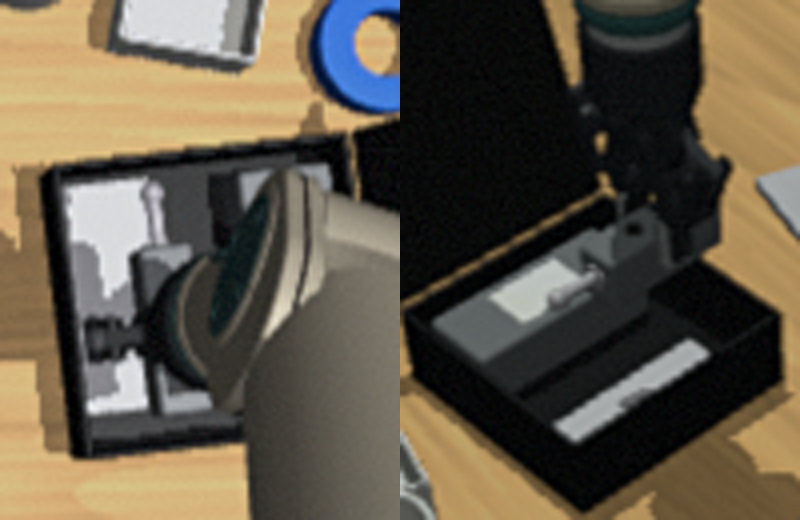

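```bash
python3 -m inch '[[[0.4,0.1,2,0],[0.4,0.1,4,0],[0.4,0.1,6,0],[0.4,0.1,7.5,0],[0.4,0.1,8.5,0],[0.4,0.1,9.5,0],[0.4,0.1,9.8,0],[0.4,0.1,9.8,0]]]'|grep -E "force: \[|eef|rot"; python3 -c "
from h import *
print(onz('top',422.5,177.6,143))"; python3 -m inch '[[[0,0,0.2,0],[0,0,0.4,0],[0,0,0.5,0],[0,0,0.5,0]]]'|grep -E "force: \[|eef|rot"
```

```text
eef_pos: [485.3, -196.7, 37.0]
tool_rot: [-3.141, 0.001, 0.098]
force: [0.2, -0.0, -3.2]
[ 567.04386383 -186.26175985  143.        ]
eef_pos: [485.6, -197.2, 32.7]
tool_rot: [3.141, -0.001, 0.097]
force: [0.3, -0.1, -4.2]
```

```bash
for k in 1 2; do python3 -m inch '[[[0,0,0.2,0],[0,0,0.3,0],[0,0,0.3,0]]]'|grep -E "force: \[|eef"; done
```

```text
eef_pos: [485.3, -197.1, 29.3]
force: [0.0, 0.2, -2.6]
eef_pos: [485.5, -197.1, 26.9]
force: [-1.1, 1.1, 4.2]
```

```bash
python3 -m inch '[[[0,0,0,0],[0,0,0,0],[0,0,0,0],[0,0,0,0],[0,0,0,0]]]' 4.3|grep -E "force: \[|eef|width"; python3 -m inch '[[[0,0,-2,0],[0,0,-5,0],[0,0,-9,0],[0,0,-13,0],[0,0,-17,0],[0,0,-21,0],[0,0,-25,0],[0,0,-27,0]]]'|grep -E "force: \[|eef|rot"; python3 rel.py 330,-330,320,5.5 330,-620,320,5.5
```

```text
eef_pos: [485.4, -197.1, 26.4]
force: [0.1, 0.6, 0.2]
width: 43.0
eef_pos: [487.0, -197.8, 301.5]
tool_rot: [3.138, -0.007, 0.097]
force: [1.9, -1.1, -0.7]
t 16.8833 [ 487.  -197.8  301.5] yaw 5.56 q7 -1.13
[-16.9, 11.64, -1.85, np.float64(0.1)]
[-19.72, 40.5, -1.85, np.float64(0.1)]
```

```bash
python3 rel.py 470,-490,330,5.5; python3 -m inch '[[[-4.5,28.5,-2.9,0],[-4.5,28.5,-2.9,0],[-4.5,28.5,-2.9,0],[-4.5,28.5,-2.9,0],[-4.5,28.5,-2.9,0],[-4.5,28.5,-2.9,0],[-4.5,28.5,-2.9,0],[-4.5,28.5,-2.9,0]]]' 0 |grep -E "force: \[|eef|rot"
python3 - <<'E'
from h import *
for n,p in(("edge",(524,-395,245)),("knobend",(527,-432,214))): print(n,proj("top",p),proj("scene",p))
t=get_image("top");s=get_image("scene")
cv2.imwrite("pics/c7.png",np.hstack([cv2.resize(i[v:v+130,u:u+w],None,fx=4,fy=4,interpolation=2) for i,u,v,w in((t,385,130,100),(s,205,60,100))]))
E
```

```text
t 16.8833 [ 487.  -197.8  301.5] yaw 5.56 q7 -1.13
[-4.52, 28.92, -2.85, np.float64(0.1)]
eef_pos: [463.6, -495.0, 324.9]
tool_rot: [3.134, 0.003, 0.087]
force: [-0.8, 0.4, -0.1]
edge [529.07135037 190.43206131] [207.94130235  57.84485735]
knobend [539.95972227 190.06616207] [201.54553991  62.34706306]
```

View pics/c7.png

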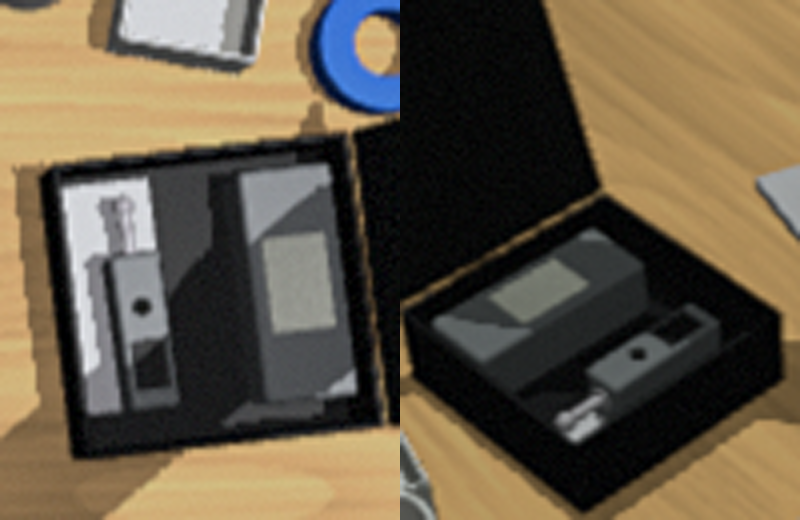

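```bash
python3 -m inch '[[[0,0,3,0],[0,0,6,0],[0,0,9,0],[0,0,11,0],[0,0,12,0],[0,0,12,0],[0,0,12,0]]]'|grep -E "force: \[|eef|width"; python3 -m inch '[[[0,-2,0,0],[0,-4,0,0],[0,-5,0,0],[0,-6,0,0],[0,-7,0,0],[0,-8,0,0],[0,-9,0,0],[0,-10,0,0]]]'|grep -E "force: \[|eef"
```

```text
eef_pos: [469.1, -484.3, 206.0]
force: [-0.6, -0.3, 0.1]
width: -0.6
eef_pos: [460.6, -394.5, 213.3]
force: [-6.6, -8.7, 38.6]
```

```bash
python3 -m inch '[[[0,1.5,0,0],[0,3,0,0],[0,3,0,0]]]'|grep -E "force: \[|eef";  python3 -c "
from h import *
t=get_image('top');s=get_image('scene')
for n,i,(u,v) in (('top',t,(535,190)),('scene',s,(210,60))):
    h=cv2.cvtColor(i,cv2.COLOR_BGR2GRAY)
g=cv2.cvtColor(t,cv2.COLOR_BGR2GRAY);print(g[190,470:560:3]);print(g[160,470:560:3])
print(proj('top',(514+6,-355,252)))"
```

```text
eef_pos: [461.4, -419.9, 207.2]
force: [-0.1, -0.6, 0.7]
[ 32  23  58   5  11  13  12  18   9  11   6  12   7   9   7  11   9  10
   9   6  32 107 102 111 142 180 177 179 179 177]
[179 184 184 130  32  16  12   8   4  11  12   8  13   6  16   9   2  10
  12  97 181 181 181 181 183 181 178 172 170 172]
[511.77956384 192.30004632]
```

```bash
python3 -m inch '[[[0,1,-1.5,0],[0,1,-2.2,0],[0,1,-2.2,0],[0,1,-2.2,0]]]'|grep -E "force: \[|eef"; python3 -m inch '[[[0,-1,0,0],[0,-2,0,0],[0,-3,0,0],[0,-4,0,0],[0,-4.5,0,0],[0,-5,0,0]]]'|grep -E "force: \[|eef"
```

```text
eef_pos: [462.7, -424.3, 227.4]
force: [-0.4, 0.1, 0.3]
eef_pos: [457.6, -374.2, 227.4]
force: [-0.4, -0.6, 1.2]
```

```bash
python3 -m inch '[[[0,-0.8,0,0],[0,-1.6,0,0],[0,-2.4,0,0],[0,-3.2,0,0]]]'|grep -E "force: \[|eef";python3 -m inch '[[[0,-0.8,0,0],[0,-1.6,0,0],[0,-2.4,0,0],[0,-3.2,0,0]]]'|grep -E "force: \[|eef"; python3 -c "
from h import *
t=get_image('top')
g=cv2.cvtColor(t,cv2.COLOR_BGR2GRAY);print(g[185,390:560:4]);print(g[160,390:560:4])"
```

```text
eef_pos: [454.3, -342.9, 227.4]
force: [-0.3, 0.4, 0.1]
eef_pos: [451.3, -311.1, 227.4]
force: [0.5, -0.7, 0.9]
[108 104   0 206 207 199 107 188 200  24  27  23  15  30  65  78  78  75
  75  75   1  22  93 167 168 168 169 170 176 173 176 177 174 172 172 170
 171 169 171 171 108  38  50]
[180 176 175 177 177 176 173 160 138 172 173 171 168 165 165 164 163 159
 165 167 134  57 177 176 178 175 174 176 176 173 174 174 173 176 175 178
 178 175 176 178 166 166 167]
```

```bash
python3 -m inch '[[[0,2,-3,0],[0,4,-6,0],[0,6,-9,0],[0,6,-9,0],[0,6,-9,0],[0,6,-9,0],[0,6,-9,0],[0,6,-9,0]]]'|grep -E "force: \[|eef"; python3 -m inch '[[[-2,8,0,0],[-2,8,0,0],[-2,8,0,0],[-2,8,0,0],[-2,8,0,0],[-2,8,0,0]]]'|grep -E "force: \[|eef"
python3 - <<'E'
from h import *
a=[]
for n in("top","scene"):
    i=get_image(n);g=cv2.cvtColor(i,cv2.COLOR_BGR2GRAY);cv2.imwrite(f"pics/{n}9.png",i)
    # lid-shut panel corners at z=73, fill fraction dark
    P=np.array([[591.5,-136],[610,-325],[427,-343],[410,-151]]); q=np.array([proj(n,(*p,73)) for p in P]).astype(np.int32)
    m=np.zeros_like(g);cv2.fillConvexPoly(m,q,255);print(n,q.tolist(),"dark frac",(g[m>0]<45).mean())
    ys,xs=np.where((m>0)&(g>45));print("bright bbox",xs.min(),xs.max(),ys.min(),ys.max(),len(xs))
E
```

```text
eef_pos: [456.8, -370.3, 316.2]
force: [-0.1, 0.2, 0.3]
eef_pos: [445.7, -451.4, 316.9]
force: [0.7, 0.4, -0.4]
top [[396, 171], [471, 162], [481, 235], [404, 243]] dark frac 0.5181311018131102
bright bbox 396 481 162 239 2758
scene [[248, 168], [203, 134], [254, 105], [299, 136]] dark frac 0.9357211384713783
bright bbox 203 275 105 147 198
```

Run:
```python
from h import *
for n,rows,c in(("top",(170,180,195,210,225),range(392,484,5)),("scene",(110,120,130,140,150,160,175),range(203,303,5))):
    g=cv2.cvtColor(cv2.imread(f"pics/{n}9.png"),cv2.COLOR_BGR2GRAY); b=cv2.cvtColor(cv2.imread(f"pics/{n}0.png"),cv2.COLOR_BGR2GRAY)
    for r in rows: print(n,r,g[r,list(c)],"\n  was",b[r,list(c)])
```

```text
top 170 [136 166  74  56  56  51  55  58  60  60  56  56  56  56  52  54  55 165
 165] 
  was [175 172 126  66  38  40   7   5   6  24  54  54  62  60  27   1  75   6
   3]
top 180 [103   6  58  60  58  61  63  58  56  57  58  57  57  59  57  59  57 172
 168] 
  was [106   0 214 209 210 209 156  65  65  26  32 150 147 145 146 138  22   6
  12]
top 195 [100  19  66  62  63  62  63  62  61  65  24  24  21  21  25  24  15 114
 166] 
  was [100  31 124 208 207 208 211  69  69  68  19  90 210 209 209 149   1  23
  13]
top 210 [103 101  12  54  21 119  59  26  20  20  22  22  19  20  21  19  22  20
 113] 
  was [105 108  23 208 208 209 209  65  69  70  20  29 164 210 210 212  42  77
   6]
top 225 [166 108   2  67  28  23  25  24  24  20  26  24  21  20  17  15  27  14
 174] 
  was [182 115   5 214 210 209 209 201  72  70  26  32 163 158 155 157 158   2
   2]
scene 110 [138 133 139 143 135 143 137 147 143  65  17  17 102 147 136 141 144 137
 144 100] 
  was [  6  10  11   8   8  11   8   4   7  31  41  44 150 154 143 145 149 142
 150 103]
scene 120 [141 141 138 133 143 139   7   7  13   9  
[... 345 characters left out ...]
 21  24  21  21  20  24  23  31  39  19  22  15   9
   7   3] 
  was [151  17  62  96  97  97  95 103  52  37  37  36  12  21  20  11   7   6
   6   7]
scene 150 [138   9   4   7  14  23  21  22  22  21  24  20  22   9  10  12   8   6
   6   2] 
  was [143  14   8   8  34  38  36  36  35   9  24  26  20 123 165 148   0   7
   6   3]
scene 160 [148 142  84   4   9   3   7  22  25  22  22  25  11   3   8   4   5   4
  63  78] 
  was [155 149  89   5   5   4  13  24  25  20 154 166 152   4  10   7   2   0
  65  79]
scene 175 [110 133 145 142 150 143  64   6   6   9   7   5   6   8  86  80 139 142
 143 145] 
  was [114 137 149 144 156 149  69   8   7   3   8   6   4   7  90 111 144 148
 147 151]
```

```bash
python3 -c "
from cell import order
print(order.finish_job())"
```

```text
the job is handed in; nothing more can be done
None
```

The wavy wall was traced from the square block's end to the round block's end, with spring contact in every force reading. The tracer now lies on the thin plate beside the pack and the lid is shut; the job is handed in, with one mishap. On the first push the lid jammed against the gripper with about 39 N on the wrist, near the 40 N limit, before I backed off and pushed higher up.

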